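Clear and level the sprung glue-up table

TASK

Take the steel pot by its arched handle off the small hinged table and set it down upright, without dropping it, on the round cork mat beside the table. Then take hold of the black round knob at the table's free end, press it down until the table's foot stands firmly on its pad, and turn it, still pressing but not forcing, until the bubble of the level lies centred between the two black rings. Leave the other things on the bench alone, and finish while still holding the knob pressed down with the bubble centred, so that the lock nut could be tightened: do not let go.

Things in the scene. Friction and masses are not known exactly. Their poses are not given: they have to be found in the camera images.
- base: Levelling table's cream steel base, fixed, 220 (x) x 400 (y) x 16 mm. Origin: centre of its underside, on the bench. The plywood top is hinged to it along x, at y = +180 mm, 70 mm up; the free end is at y = -195 mm.
- plate: The hinged plywood top, 220 (x) x 380 (y) x 16 mm thick. Origin on the hinge line, at its underside; it reaches to y = -375 mm. Springs prop its free end up by 0.0165 rad (5 mm at the knob) at rest: its upper face is then about 89 mm above the bench at the middle, 91 mm at the knob; truly level, 86 mm. Unless pressed at the knob it springs up again.
- level_mid (a point): Centre of the vial of the aluminium level fixed along the plywood top. Level 32 mm wide, 220 mm long (along y), 36 mm tall, the vial 38 mm; its length lies on the side of the table away from the robot, 80 mm from the knob's axis across the table. The vial is open to view from above.
- knob: Black round ribbed knob of the levelling screw, 45 mm across, 40 mm tall, underside 10 mm above the plywood at the table's free end. Origin on its axis, half-way up, some 121 mm above the bench at rest; z up its axis. In the base's frame about x = -10, y = -140 mm. It can be gripped at any yaw and turns on its axis against 0.12 N m of friction, staying where it is turned.
- knob_top (a point): Centre of the knob's top face, 20 mm above its origin. Pressed down (6 to 8 N against the spring) the knob sinks with the table by 7 to 9 mm until the foot stands on the pad. Turned clockwise from above while pressed it rises 2.5 mm per rad. From the start it needs 0.6 to 1.3 rad clockwise; its travel ends 0.7 rad or more past that.
- bubble (a joint): Bubble's position in the vial, m: 0 centred, + towards the knob, - towards the hinge; it goes to the high end. At rest +0.042; with the foot pressed on the pad -0.012 to -0.026 at first; clockwise turning then moves it 20 mm per rad to +. White bubble 20 mm long; two black rings 29 mm apart on the yellow-green vial: it is between them within 4 mm of 0.
- foot: Foot of the levelling screw under the table's free end, straight below the knob: round rubber foot 26 mm across. Origin at its lowest point.
- pad: Fixed steel pad 48 mm across on the base, straight below the foot. Origin at the centre of its top face, 35 mm above the bench.
- pot: Open steel pot, standing on the hinged table about 45 mm from the level at the start: 60 mm across at the bottom, 76 mm at the rim, rim 75 mm high, about 0.35 kg. Origin at the centre of its underside, z up. Its fixed arched handle, a round bar 10 mm thick, spans the mouth along the pot's y axis.
- pot_handle (a point): Middle of the pot's handle: on the bar's centre line, 126 mm above the pot's underside, 51 mm above its rim. The bar is straight and level for 52 mm here, along this point's y axis.
- mat: Round cork mat, 130 mm across, 5 mm thick, fixed to the bench off the table's free end (to the robot's right). Origin at the centre of its underside.
- block_a: Bystander, to be left alone: dark wooden block, 160 x 60 x 45 mm. Origin at the centre of its underside.
- block_b: Bystander, to be left alone: pale wooden block, 110 x 50 x 50 mm. Origin at the centre of its underside.
- jar: Bystander, to be left alone: closed white plastic jar, 72 mm across, 70 mm tall. Origin at the centre of its underside.
- driver: Bystander, to be left alone: screwdriver lying on the bench. Origin at bench level under its middle.
- brush: Bystander, to be left alone: brush lying on the bench. Origin at bench level under its middle.
- caliper: Bystander, to be left alone: steel slide caliper, 230 mm long, lying flat. Origin at the centre of its underside.
- sander: Bystander, to be left alone: cork sanding block, 120 x 65 x 30 mm. Origin at the centre of its underside.
Things that resemble listed ones, but are neither listed nor needed, are in the scene too. Of the things that look like the mat, take the one that is nearest to the robot's base at the start.

How it is judged:
By the outcome, as a careful person would: the job done as asked, in the order asked, and still so for the second after the job is handed in, while the arm keeps its last pose, push and grip.
It also fails if it takes over 54 s, if anything falls off the work surface, if the arm or the gripper's body presses on something with over 40 N, if the wrist force passes 120 N, or if a joint passes its speed limit or range.

ROBOT

A 6-joint arm with a two-finger parallel gripper is mounted at the origin on the work surface. World frame = base frame: x ahead of the robot, y to its left, z up, the work surface at z = 0. Lengths are in m, angles in rad, forces in N, time in s.
With the tool pointing down it reaches from about 0.25 to 0.775 m from the base axis. Payload 4 kg.
Tool frame: the origin (TCP) lies midway between the tips of the shut fingers; the grasp point (between the pads) lies 19 mm behind it (ctrl.grasp_offset is the distance from the TCP to the grasp point, in m); z points along the fingers, y is the direction in which the jaws open and shut (so a half turn about z gives the same grasp; the last joint's range is limited). The gripper opens to 94 mm and grips with 3 to 60 N. Pads are 16 mm wide; open, the fingers measure 119 mm over their backs; the gripper's body (75 mm by 177 mm) begins 78 mm behind the grasp point.
Start: joints at [-1.411, 0.087, 1.371, -0, 1.684, -0.103], TCP at [0.143, -0.531, 0.206] pointing down, gripper open.
Joint ranges: [-3.1, 3.1], [-0.76, 2.03], [0.27, 2.55], [-1.08, 4.22], [0.17, 2.65], [-2.57, 2.57]. Speed limits (rad/s): [2.79, 2.79, 3.14, 3.14, 3.14, 3.14].

INTERFACE

Orientations are given as a unit quaternion [w, x, y, z].
In Python, from workcell import ctrl, move_gripper, optics, job, nets gives the robot as it stands. The module is installed in compiled form; this text tells all that it offers. Calls block until the motion is done:
- ctrl.move_pose(position, orientation): joint-space move of the TCP to a pose.
- ctrl.servo_line(position, attitude=None, speed=0.15): straight line of the TCP; attitude=None keeps the orientation; speed is the mean speed in m/s.
- ctrl.move_j(angles): joint-space move.
- move_gripper(opening, effort=None): finger opening in m; effort is the grip in N (None keeps the last); returns when the fingers have stopped.
- ctrl.hold(seconds).
- ctrl.ik(position, orientation): joint angles nearest the present ones, or None.
- optics.read_camera(name): name is "scene" or "top" or "wrist"; returns a dict with "pixels" (420x560x3 uint8, blue, green, red), "z_map" (420x560 float32, m along the optical axis (not along the pixel's ray), 0 where there is no reading), "mtx" (3x3 intrinsics, pixels), "dist" ([k1, k2, p1, p2, k3] as OpenCV has them; the pictures are not rectified), "camera_from_world" (4x4, takes a point from world to camera coordinates); the wrist camera has in their place "hand_eye" (4x4, takes a point from camera to tool coordinates, whose origin is the TCP and whose axes are the flange's). Camera axes: x right, y down, z forward; pixel columns grow to the right and rows downward; lengths in m; the calibration is good to about 2 mm. A picture is of the moment at which its call begins: read the wrist's pose just before it.
A pose or a line that the arm cannot do raises ctrl.MotionError and nothing moves.
- job.job_done(): hands the job in, once; it reports no verdict.
Trained networks look in the newest picture that a camera, given by its name, has taken for a name from the list of things; names that differ only in an ending like _2 or _b are one class to them, and where a whole thing is asked for, a point or a joint stands for the part that bears it (a point fixed in the world has none). Each returns a list of dicts, best first, with "confidence" (0 to 1); they miss things now and then, are a little off and sometimes report something else, mostly with a low value. They report only what shows in the picture. A call takes as long as a camera call. They do not tell look-alikes from the thing itself.
- nets.recognise(target, camera): "at" ([row, column] in pixels, amid what is visible of it).
- nets.silhouettes(target, camera): "region" (420x560 bool, what is visible of it) and "at" ([row, column] in pixels, amid what is visible of it).
- nets.spot_point(target, camera): "at" ([row, column] in pixels: a listed point, or the origin of a listed thing).
Readings, each from a call of its own:
- ctrl.read_time(): time.
- ctrl.read_q(): joint angles.
- ctrl.read_dq(): joint speeds.
- ctrl.read_joint_efforts(): joint torques, N m.
- ctrl.read_ee_pos(): TCP position.
- ctrl.read_orientation(): TCP orientation.
- ctrl.read_wrist_force(): force on the tool from outside, world axes, zero at the start.
- ctrl.read_torque(): the same for the moment, N m.
- ctrl.read_opening(): finger opening in m.
Only numpy, scipy, OpenCV 4.12 (cv2) and the standard library are available. Lean on these libraries where they do the work, as an engineer would, in place of code of your own. Each camera call takes 0.05 s, during which the arm holds its last target.

## Working session

There is one attempt and no reset: what is moved stays moved. The work goes in short steps, each a Python script; the robot and the scene stay as the last script left them, time stands still between calls to the robot, and variables do not carry over. Pictures are saved under pics/ and viewed, and the job is handed in when it is done.

```bash
mkdir -p pics
cat > h.py <<'E'
import numpy as np, cv2
from workcell import ctrl, move_gripper, optics, job, nets
from scipy.spatial.transform import Rotation as R
def unproj(im, rc, z=None, zw=None, tool=None):
    r,c=rc
    p=cv2.undistortPoints(np.array([[[c,r]]],float),im["mtx"],np.array(im["dist"]))[0,0]
    ray=np.array([p[0],p[1],1.])
    if "camera_from_world" in im: T=np.linalg.inv(im["camera_from_world"])
    else: T=tool@im["hand_eye"]
    if zw is not None:
        d=T[:3,:3]@ray; return T[:3,3]+d*(zw-T[2,3])/d[2]
    if z is None: z=im["z_map"][int(round(r)),int(round(c))]
    return T[:3,:3]@(ray*z)+T[:3,3]
def toolT():
    T=np.eye(4); q=ctrl.read_orientation(); T[:3,:3]=R.from_quat(np.r_[q[1:],q[0]]).as_matrix(); T[:3,3]=ctrl.read_ee_pos(); return T
def worldmap(im,tool=None):
    h,w=im["z_map"].shape
    rr,cc=np.mgrid[0:h,0:w]
    p=cv2.undistortPoints(np.stack([cc,rr],-1).reshape(-1,1,2).astype(float),im["mtx"],np.array(im["dist"])).reshape(h,w,2)
    z=im["z_map"].astype(float); P=np.dstack([p[...,0]*z,p[...,1]*z,z])
    T=np.linalg.inv(im["camera_from_world"]) if "camera_from_world" in im else tool@im["hand_eye"]
    W=P@T[:3,:3].T+T[:3,3]; W[z==0]=np.nan
    return W
def down(yaw):  # tool z down, tool y axis at angle: R=Rz(yaw)*Rx(pi)
    q=(R.from_euler('z',yaw)*R.from_euler('x',np.pi)).as_quat(); return [q[3],q[0],q[1],q[2]]
E
python3 - <<'E'
from h import *
for n in ["scene","top"]:
    im=optics.read_camera(n); cv2.imwrite(f"pics/{n}0.png",im["pixels"])
    for t in ["pot_handle","pot","knob_top","knob","mat","level_mid","pad","base","plate","bubble"]:
        for f in ([nets.spot_point] if t!="bubble" else [nets.recognise]):
            for d in f(t,n)[:4]:
                a=d["at"]; print(n,t,np.round(a,1),round(d["confidence"],2),np.round(unproj(im,a),3))
print(toolT(),ctrl.read_time(),ctrl.read_wrist_force())
E
```

```text
scene pot_handle [210.9 290.2] 0.96 [0.569 0.094 0.215]
scene pot [233.8 285.2] 0.61 [0.597 0.102 0.13 ]
scene knob_top [204.4 260.7] 0.66 [ 0.573 -0.065  0.14 ]
scene knob [207.7 261.1] 0.65 [ 0.583 -0.05   0.139]
scene mat [193.5 239.2] 0.79 [ 0.507 -0.306  0.001]
scene mat [248.6 187.4] 0.78 [ 0.848 -0.168  0.005]
scene level_mid [242.8 263. ] 0.96 [0.681 0.083 0.127]
scene pad [184.2 276.3] 0.54 [ 0.362 -0.228  0.026]
scene base [253.1 277. ] 0.88 [0.671 0.146 0.121]
scene plate [274.5 306.8] 0.59 [0.632 0.252 0.078]
top pot_handle [196.6 256.8] 0.81 [0.585 0.08  0.098]
top pot [197.6 256.6] 0.77 [0.582 0.081 0.098]
top pot [196.6 299.7] 0.44 [ 0.584 -0.066  0.146]
top knob_top [200.9 300.4] 0.61 [ 0.569 -0.069  0.142]
top knob [200.1 299.8] 0.5 [ 0.572 -0.067  0.145]
top mat [132.1 321.6] 0.9 [ 0.842 -0.159  0.005]
top mat [221.6 365.7] 0.76 [ 0.503 -0.329  0.001]
top mat [198.9 302. ] 0.53 [ 0.576 -0.074  0.144]
top level_mid [170.  255.5] 0.88 [0.674 0.085 0.13 ]
top base [196.  257.4] 0.59 [0.588 0.079 0.089]
top plate [184.  214.5] 0.79 [0.629 0.231 0.089]
top plate [219.1 364.2] 0.65 [ 0.512 -0.32   0.012]
top bubble [198.3 255.2] 0.42 [0.58  0.086 0.088]
[[ 9.65666625e-01  2.59784465e-01 -1.62445763e-05  1.42860136e-01]
 [ 2.59784463e-01 -9.65666622e-01 -8.38386534e-05 -5.31143894e-01]
 [-3.74668249e-05  7.67401010e-05 -9.99999996e-01  2.05499596e-01]
 [ 0.00000000e+00  0.00000000e+00  0.00000000e+00  1.00000000e+00]] 1.1 [-0.31197753 -0.16194606  0.13822087]
```

View pics/scene0.png

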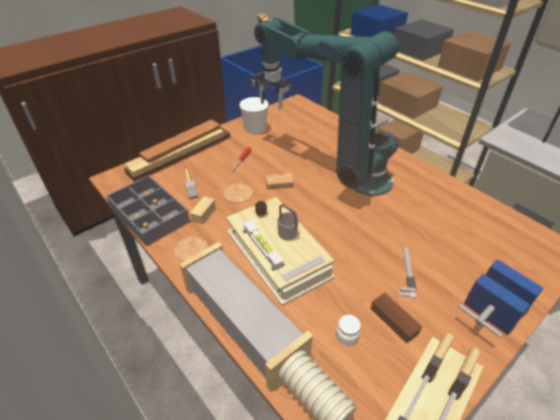

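View pics/top0.png

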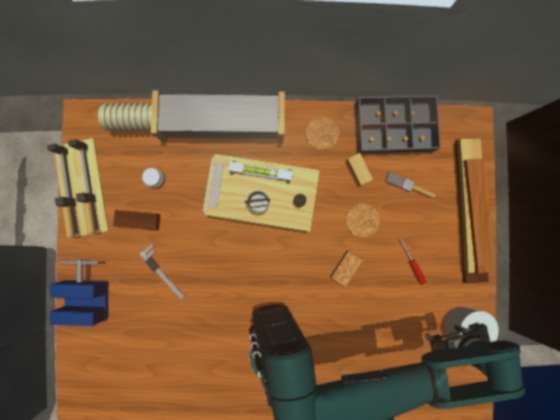

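Run:
```python
import cv2,numpy as np
a=cv2.imread("pics/top0.png")[110:290,195:395]; cv2.imwrite("pics/topc.png",cv2.resize(a,None,fx=3.3,fy=3.3,interpolation=cv2.INTER_CUBIC))
from h import *
im=optics.read_camera("wrist"); print(im["hand_eye"],im["mtx"],ctrl.read_opening())
# prospective view pose
for p in [(0.50,-0.0,0.42),(0.45,-0.02,0.45)]:
  for y in np.arange(-3,3.2,0.4):
    q=ctrl.ik(list(p),down(y)); print(p,round(y,2),None if q is None else np.round(q,2))
```

```text
[[-1.00942597e-04 -9.72328914e-01 -2.33616080e-01  6.86478323e-02]
 [ 9.99999403e-01  1.55983401e-04 -1.08130274e-03  3.54604528e-05]
 [ 1.08782215e-03 -2.33616049e-01  9.72328318e-01 -1.77900241e-01]
 [ 0.00000000e+00  0.00000000e+00  0.00000000e+00  1.00000000e+00]] [[300.7122652    0.         277.77755066]
 [  0.         300.7122652  212.00293759]
 [  0.           0.           1.        ]] 0.0939983449871226
(0.5, -0.0, 0.42) -3.0 [-0.11  0.04  1.    0.    2.11 -1.83]
(0.5, -0.0, 0.42) -2.6 [-0.11  0.04  1.    0.    2.11 -2.23]
(0.5, -0.0, 0.42) -2.2 None
(0.5, -0.0, 0.42) -1.8 None
(0.5, -0.0, 0.42) -1.4 None
(0.5, -0.0, 0.42) -1.0 [-0.11  0.04  1.   -0.    2.11  2.46]
(0.5, -0.0, 0.42) -0.6 [-0.11  0.04  1.   -0.    2.11  2.06]
(0.5, -0.0, 0.42) -0.2 [-0.11  0.04  1.   -0.    2.11  1.66]
(0.5, -0.0, 0.42) 0.2 [-0.11  0.04  1.   -0.    2.11  1.26]
(0.5, -0.0, 0.42) 0.6 [-0.11  0.04  1.   -0.    2.11  0.86]
(0.5, -0.0, 0.42) 1.0 [-0.11  0.04  1.   -0.    2.11  0.46]
(0.5, -0.0, 0.42) 1.4 [-0.11  0.04  1.   -0.    2.11  0.06]
(0.5, -0.0, 0.42) 1.8 [-0.11  0.04  1.    0.    2.11 -0.
[... 384 characters left out ...]
0.45) -1.4 None
(0.45, -0.02, 0.45) -1.0 [-0.17 -0.05  1.02 -0.    2.17  2.4 ]
(0.45, -0.02, 0.45) -0.6 [-0.17 -0.05  1.02 -0.    2.17  2.  ]
(0.45, -0.02, 0.45) -0.2 [-0.17 -0.05  1.02 -0.    2.17  1.6 ]
(0.45, -0.02, 0.45) 0.2 [-0.17 -0.05  1.02 -0.    2.17  1.2 ]
(0.45, -0.02, 0.45) 0.6 [-0.17 -0.05  1.02 -0.    2.17  0.8 ]
(0.45, -0.02, 0.45) 1.0 [-0.17 -0.05  1.02 -0.    2.17  0.4 ]
(0.45, -0.02, 0.45) 1.4 [-0.17 -0.05  1.02 -0.    2.17  0.  ]
(0.45, -0.02, 0.45) 1.8 [-0.17 -0.05  1.02  0.    2.17 -0.4 ]
(0.45, -0.02, 0.45) 2.2 [-0.17 -0.05  1.02  0.    2.17 -0.8 ]
(0.45, -0.02, 0.45) 2.6 [-0.17 -0.05  1.02  0.    2.17 -1.2 ]
(0.45, -0.02, 0.45) 3.0 [-0.17 -0.05  1.02  0.    2.17 -1.6 ]
```

View pics/topc.png

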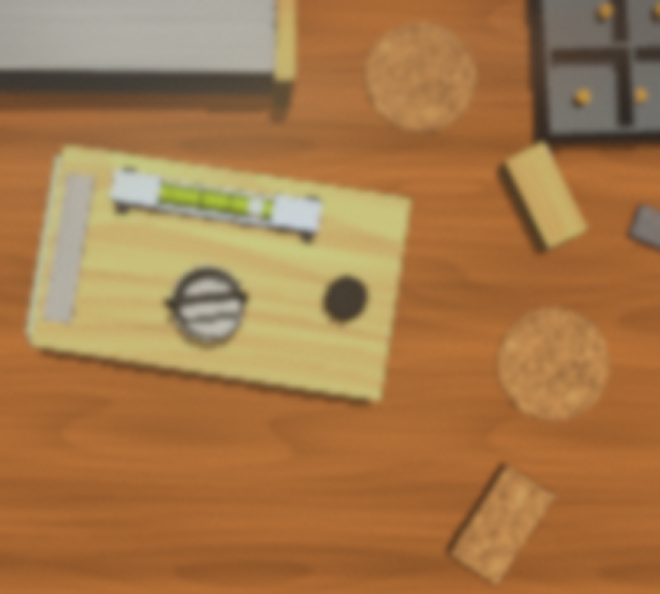

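Run:
```python
from h import *
print(ctrl.ik([0.55,-0.02,0.42],down(1.57)))
ctrl.move_pose([0.55,-0.02,0.42],down(1.57))
T=toolT(); im=optics.read_camera("wrist"); cv2.imwrite("pics/w1.png",im["pixels"])
for t in ["pot_handle","knob_top","level_mid","bubble","mat"]:
    for d in (nets.spot_point if t!="bubble" else nets.recognise)(t,"wrist")[:2]:
        a=d["at"]; print(t,np.round(a,1),round(d["confidence"],2),np.round(unproj(im,a,tool=T),3))
W=worldmap(im,T)
np.save("w1.npy",W)
m=(W[...,2]>0.195)&(W[...,2]<0.24)
P=W[m]; print(len(P)); c=P.mean(0); u,s,v=np.linalg.svd(P[:,:2]-c[:2],full_matrices=False); print(c,v,s, P.min(0),P.max(0))
hi=P[P[:,2]>0.212]; print("hi",len(hi),hi.mean(0),hi.min(0),hi.max(0)); u,s,v=np.linalg.svd(hi[:,:2]-hi[:,:2].mean(0),full_matrices=False); print(v)
k=(W[...,2]>0.132)&(abs(W[...,0]-0.572)<.04)&(abs(W[...,1]+0.067)<.04); P=W[k]; print("knob",P.mean(0),P.min(0),P.max(0))
im=optics.read_camera("top"); W=worldmap(im)
for t in ["pot_handle","knob_top","mat"]:
    for d in nets.spot_point(t,"top")[:3]:
        zw={"pot_handle":.215,"knob_top":.141,"mat":.005}[t]
        print(t,np.round(d["at"],1),round(d["confidence"],2),np.round(unproj(im,d["at"],zw=zw),3))
hsv=im["pixels"]
for d in nets.silhouettes("mat","top")[:3]:
    P=W[d["region"]]; print("matsil",d["at"],d["confidence"],np.nanmean(P,0),np.nanmin(P,0),np.nanmax(P,0))
print(ctrl.read_time())
```

```text
[-1.39370888e-01  1.52724500e-01  8.70428351e-01 -4.44089210e-16
  2.11843980e+00 -1.38574561e-01]
knob_top [213.6 290.9] 0.96 [ 0.571 -0.065  0.14 ]
level_mid [125.7 359.6] 0.77 [0.676 0.069 0.124]
bubble [150.8 352.9] 0.43 [0.667 0.031 0.127]
mat [235.4 414.7] 0.94 [ 0.837 -0.146  0.005]
mat [307.8 264.3] 0.65 [0.548 0.007 0.532]
548
[0.56631766 0.07724015 0.21530066] [[ 0.10641916 -0.99432136]
 [-0.99432136 -0.10641916]] [0.53998327 0.06666921] [0.55766934 0.03580728 0.19664713] [0.57452997 0.11941079 0.2205676 ]
hi 446 [0.5663526  0.07767808 0.21734123] [0.55871798 0.04475124 0.21218345] [0.57382177 0.11023829 0.2205676 ]
[[ 0.1080329  -0.99414732]
 [-0.99414732 -0.1080329 ]]
knob [ 0.58151458 -0.05375432  0.24006711] [ 0.55261332 -0.08639049  0.1325433 ] [ 0.60032074 -0.02700937  0.51139566]
pot_handle [197.4 256.9] 0.89 [0.574 0.076 0.215]
pot_handle [218.  363.7] 0.17 [ 0.512 -0.268  0.215]
mat [218.4 364. ] 0.68 [ 0.515 -0.321  0.005]
mat [184.8 215.3] 0.66 [0.635 0.24  0.005]
mat [134.8 323.1] 0.56 [ 0.832 -0.165  0.005]
matsil [134.7, 321.6] 0.9 [ 0.83895685 -0.16040406  0.00462273] [ 0.77634664 -0.22341109 -0.00755835] [ 0.90226006 -0.09528448  0.01310849]
matsil [221.4, 364.0] 0.62 [ 0.50994294 -0.31490188  0.00493995] [ 0.44862109 -0.38016671 -0.00411777] [ 0.57331185 -0.25177259  0.01463609]
matsil [186.7, 234.7] 0.18 [0.61373249 0.14993843 0.09459719] [ 0.48089708 -0.12061247 -0.00547621] [0.7577374  0.26692222 0.79289191]
4.1417
```

View pics/w1.png

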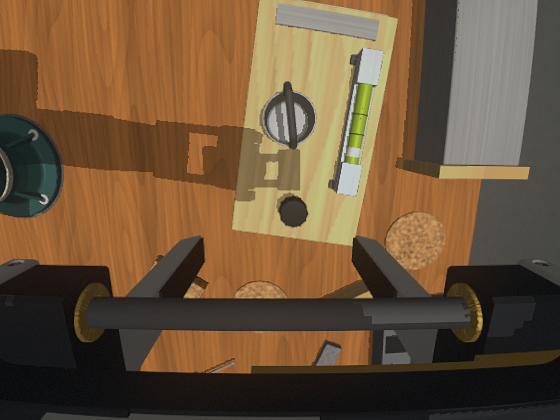

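Mat candidates in the top view: the disc at (133,322) → (0.84,−0.16) and the disc at (221,364) → (0.51,−0.315). The second is nearer the base (0.60 m against 0.85 m) and lies off the table's free end, so I take it. The enlarged crop confirms that it is a round cork disc. The wrist picture shows the pot at (118,288), the knob at (211,293), and the bubble at (155,353).

Run:
```python
from h import *
y=1.679
move_gripper(0.05,30)
ctrl.move_pose([0.566,0.078,0.27],down(y))
ctrl.servo_line([0.566,0.078,0.197],speed=0.08)
print(ctrl.read_wrist_force(),ctrl.read_ee_pos())
move_gripper(0.0,30); print(ctrl.read_opening(),ctrl.read_wrist_force())
ctrl.servo_line([0.566,0.078,0.31],speed=0.12)
print(ctrl.read_opening(),ctrl.read_wrist_force(),ctrl.read_torque())
T=toolT(); im=optics.read_camera("wrist"); cv2.imwrite("pics/w2.png",im["pixels"])
im=optics.read_camera("scene"); cv2.imwrite("pics/s2.png",cv2.resize(im["pixels"][120:300,180:400],None,fx=3,fy=3))
print(ctrl.read_time())
```

```text
[ 0.18391902 -0.61196263 -0.43833972] [0.56641446 0.07805015 0.19777768]
0.008826356573978133 [-0.75676194 -0.68785648 -0.57440888]
0.008825050677210783 [ 0.12163163  1.63921374 -2.60069606] [ 0.00036771 -0.12173189 -0.03281802]
8.7
```

View pics/s2.png

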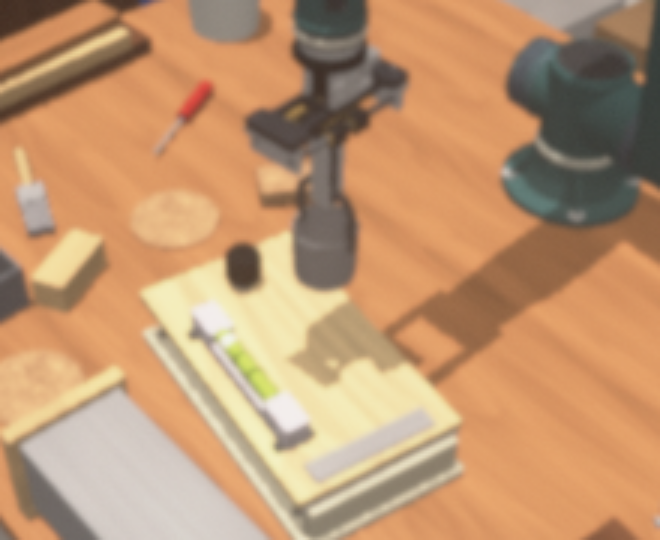

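View pics/w2.png

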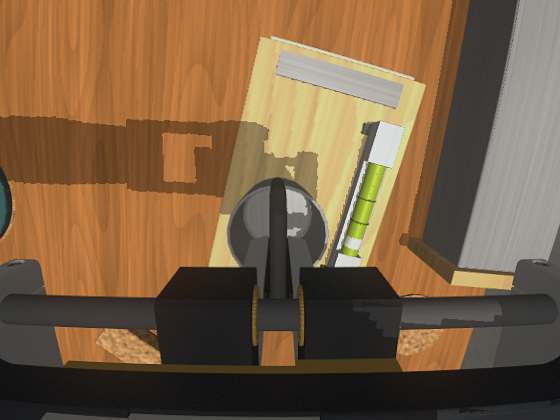

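The scene picture (shown enlarged) has the pot hanging upright from the gripper at about (327,240). The wrist view agrees, with the handle between the fingers at (270,280).

Run:
```python
from h import *
m=[0.51,-0.315]
ctrl.servo_line([*m,0.30],speed=0.2)
ctrl.servo_line([*m,0.125],speed=0.1)
f0=ctrl.read_wrist_force()[2]; print(f0)
z=0.120
for i in range(14):
    ctrl.servo_line([*m,z],speed=0.04); f=ctrl.read_wrist_force()[2]
    if f-f0>2: break
    z-=0.0015
print(z,f,ctrl.read_ee_pos(),ctrl.read_time())
im=optics.read_camera("scene"); cv2.imwrite("pics/s3.png",cv2.resize(im["pixels"][100:280,150:370],None,fx=3,fy=3))
```

```text
-2.8661880338086534
0.11249999999999999 0.23589994050993682 [ 0.51029738 -0.31542231  0.11331385] 14.2583
```

View pics/s3.png

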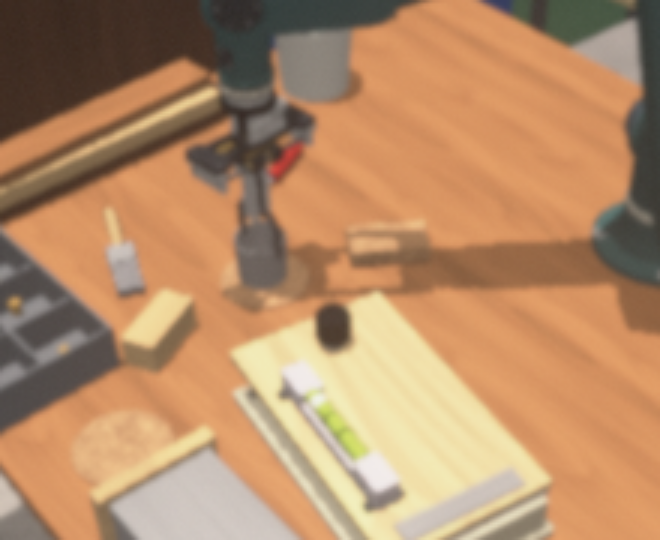

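Run:
```python
from h import *
move_gripper(0.05,30); print(ctrl.read_wrist_force())
ctrl.servo_line([0.51,-0.315,0.23],speed=0.15)
W=np.load("w1.npy")
def knob(W):
    k=(W[...,2]>0.134)&(W[...,2]<0.15)&(np.hypot(W[...,0]-0.572,W[...,1]+0.067)<.035); P=W[k]; print("knob",len(P),P.mean(0),(P.min(0)+P.max(0))/2,P.max(0)-P.min(0))
knob(W)
ctrl.move_pose([0.575,-0.08,0.26],down(1.45))
T=toolT(); im=optics.read_camera("wrist"); cv2.imwrite("pics/w4.png",im["pixels"]); W=worldmap(im,T); knob(W)
for t in ["knob_top","level_mid","bubble"]:
    for d in (nets.spot_point if t!="bubble" else nets.recognise)(t,"wrist")[:2]:
        a=d["at"]; print(t,np.round(a,1),round(d["confidence"],2),np.round(unproj(im,a,tool=T),3))
im=optics.read_camera("top"); cv2.imwrite("pics/t4.png",cv2.resize(im["pixels"][110:290,230:430],None,fx=3,fy=3)); print(ctrl.read_time())
```

```text
[ 0.02045818  0.27537171 -0.36326741]
knob 593 [ 0.57421858 -0.0643037   0.13972579] [ 0.57469288 -0.06452177  0.13834358] [0.04415912 0.04373744 0.0085613 ]
knob 1515 [ 0.57485721 -0.06511817  0.13983623] [ 0.57488819 -0.06586436  0.1382794 ] [0.04593534 0.04630957 0.00815963]
knob_top [192.6 273.2] 0.62 [ 0.573 -0.064  0.139]
level_mid [ 44.3 360.2] 0.6 [0.673 0.067 0.126]
bubble [ 87.  359.5] 0.55 [0.67  0.028 0.126]
17.25
```

View pics/w4.png

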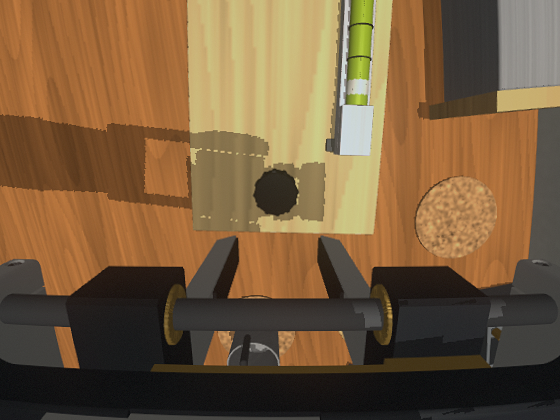

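View pics/t4.png

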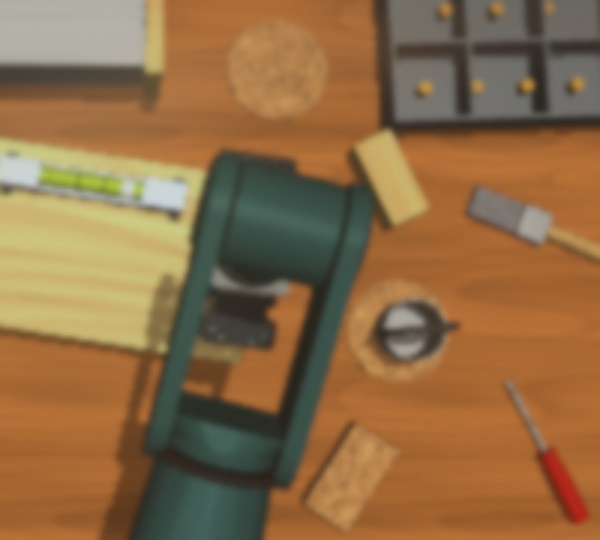

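Run:
```python
from h import *
im=optics.read_camera("wrist"); H=im["hand_eye"]
ax=np.array([np.cos(1.43),np.sin(1.43),0]); c=np.array([0.672,0.067,0.122])
for yaw in np.arange(-1.0,3.0,0.2):
    T=np.eye(4); q=down(yaw); T[:3,:3]=R.from_quat([q[1],q[2],q[3],q[0]]).as_matrix(); T[:3,3]=[0.575,-0.065,0.10]
    M=np.linalg.inv(T@H); out=[]
    for s in (-.03,0,.03):
        p=M[:3,:3]@(c+s*ax)+M[:3,3]
        uv=cv2.projectPoints(p.reshape(1,3),np.zeros(3),np.zeros(3),im["mtx"],np.array(im["dist"]))[0].ravel(); out+=list(np.round(uv).astype(int)); 
    print(round(yaw,2),out, [v is not None and round(v[5],2) for v in [ctrl.ik([0.575,-0.065,0.10],q)]])
```

```text
-1.0 [np.int64(58), np.int64(318), np.int64(38), np.int64(347), np.int64(19), np.int64(374)] [np.float64(2.36)]
-0.8 [np.int64(43), np.int64(277), np.int64(14), np.int64(303), np.int64(-11), np.int64(327)] [np.float64(2.16)]
-0.6 [np.int64(35), np.int64(232), np.int64(-1), np.int64(253), np.int64(-34), np.int64(273)] [np.float64(1.96)]
-0.4 [np.int64(37), np.int64(185), np.int64(-6), np.int64(199), np.int64(-46), np.int64(212)] [np.float64(1.76)]
-0.2 [np.int64(50), np.int64(138), np.int64(0), np.int64(143), np.int64(-45), np.int64(148)] [np.float64(1.56)]
-0.0 [np.int64(74), np.int64(93), np.int64(20), np.int64(87), np.int64(-30), np.int64(82)] [np.float64(1.36)]
0.2 [np.int64(109), np.int64(52), np.int64(54), np.int64(34), np.int64(2), np.int64(18)] [np.float64(1.16)]
0.4 [np.int64(154), np.int64(20), np.int64(101), np.int64(-12), np.int64(50), np.int64(-40)] [np.float64(0.96)]
0.6 [np.int64(207), np.int64(-2), np.int64(160), np.int64(-46), np.int64(113), np.int64(-87)] [np.float64(0.76)]
0.8 [np.int64(265), np.int64(-11), np.int64(227), np.int64(-66), np.int64(188), np.int64(-118)
[... 462 characters left out ...]
oat64(-0.24)]
1.8 [np.int64(495), np.int64(122), np.int64(521), np.int64(66), np.int64(545), np.int64(10)] [np.float64(-0.44)]
2.0 [np.int64(512), np.int64(169), np.int64(546), np.int64(122), np.int64(579), np.int64(74)] [np.float64(-0.64)]
2.2 [np.int64(517), np.int64(216), np.int64(558), np.int64(178), np.int64(596), np.int64(140)] [np.float64(-0.84)]
2.4 [np.int64(513), np.int64(262), np.int64(557), np.int64(234), np.int64(599), np.int64(205)] [np.float64(-1.04)]
2.6 [np.int64(500), np.int64(304), np.int64(545), np.int64(285), np.int64(588), np.int64(266)] [np.float64(-1.24)]
2.8 [np.int64(480), np.int64(342), np.int64(525), np.int64(332), np.int64(567), np.int64(321)] [np.float64(-1.44)]
```

```bash
cat >> h.py <<'E'
K=[0.5748,-0.0653]
def fz(): return ctrl.read_wrist_force()[2]
E
python3 - <<'E'
from h import *
y=2.8
move_gripper(0.065,50)
ctrl.move_pose([*K,0.19],down(y))
ctrl.servo_line([*K,0.104],speed=0.1)
f0=ctrl.read_wrist_force(); print(f0)
move_gripper(0.0,50); print(ctrl.read_opening(),ctrl.read_wrist_force(),ctrl.read_ee_pos())
z=0.100
while z>0.088:
    ctrl.servo_line([*K,z],speed=0.03); f=fz(); print(round(z,4),round(f,1),np.round(ctrl.read_ee_pos()[2],4))
    if f>16: break
    z-=0.001
open("z","w").write(str(z))
im=optics.read_camera("wrist"); cv2.imwrite("pics/w5.png",im["pixels"])
im=optics.read_camera("top"); cv2.imwrite("pics/t5.png",cv2.resize(im["pixels"][140:220,220:330],None,fx=7,fy=7,interpolation=cv2.INTER_CUBIC))
print(ctrl.read_wrist_force(),ctrl.read_torque(),ctrl.read_time())
E
```

```text
[0.1776013  0.06785728 0.15268309]
0.04379004381930224 [-1.46379982 -4.19590917  1.05990986] [ 0.57473337 -0.06653221  0.1045052 ]
0.1 5.2 0.1013
0.099 5.6 0.1006
0.098 7.3 0.0998
0.097 7.5 0.099
0.096 8.3 0.0981
0.095 9.3 0.0973
0.094 8.9 0.0965
0.093 11.5 0.0962
0.092 14.1 0.0959
0.091 17.1 0.0958
[-9.44133836 -7.90817437 16.9027559 ] [-0.56085218  1.45259578 -0.03139604] 23.0917
```

View pics/w5.png

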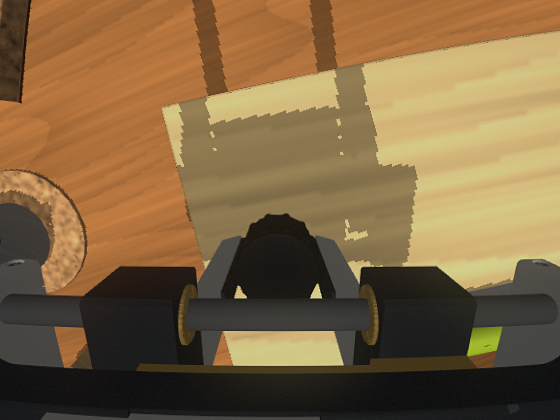

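View pics/t5.png

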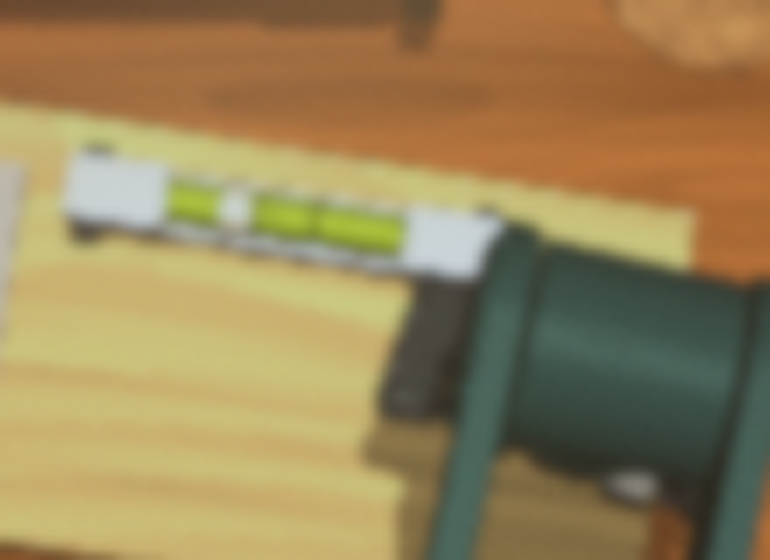

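The top crop (shown enlarged) has the bubble at about (236,208). The vial is centred near (286,215), so the bubble is about −25 mm, on the hinge side as expected. The foot touched the pad at TCP z ≈ 0.096, where the force starts to climb steeply. I now turn the knob clockwise while pressing.

```bash
cat >> h.py <<'E'
import json
def turn(y,ye,step,p,F=16,k=3000.):
    p=np.array(p,float)
    while abs(y-ye)>1e-6:
        y=max(ye,y-step) if ye<y else min(ye,y+step)
        f=ctrl.read_wrist_force()
        p[:2]+=np.clip(0.5*f[:2]/k,-.0008,.0008); p[2]+=np.clip((f[2]-F)/k,-.001,.001)
        ctrl.move_pose(list(p),down(y))
        print(round(y,3),np.round(ctrl.read_wrist_force(),1),"Mz",np.round(ctrl.read_torque()[2],3),np.round(ctrl.read_ee_pos(),4),round(ctrl.read_time(),2))
    json.dump([y,list(p)],open("st.json","w")); return y,p
E
python3 - <<'E'
from h import *
z=float(open("z").read())
turn(2.8,1.9,0.15,[*K,z])
im=optics.read_camera("wrist"); cv2.imwrite("pics/w6.png",im["pixels"])
im=optics.read_camera("top"); cv2.imwrite("pics/t6.png",cv2.resize(im["pixels"][140:220,220:330],None,fx=7,fy=7,interpolation=cv2.INTER_CUBIC))
E
```

```text
2.65 [-6.8 -5.9 16.4] Mz -0.126 [ 0.5747 -0.0679  0.0962] 23.36
2.5 [-5.  -3.4 15.5] Mz -0.123 [ 0.5746 -0.068   0.0965] 23.62
2.35 [-4.5 -3.  16.8] Mz -0.052 [ 0.5746 -0.0681  0.0968] 23.89
2.2 [-2.6 -1.6 15.7] Mz -0.112 [ 0.5745 -0.0681  0.0972] 24.16
2.05 [-2.6 -0.3 17.5] Mz -0.113 [ 0.5744 -0.0681  0.0975] 24.43
1.9 [-1.5 -0.9 16.7] Mz -0.134 [ 0.5743 -0.0681  0.0979] 24.69
```

View pics/w6.png

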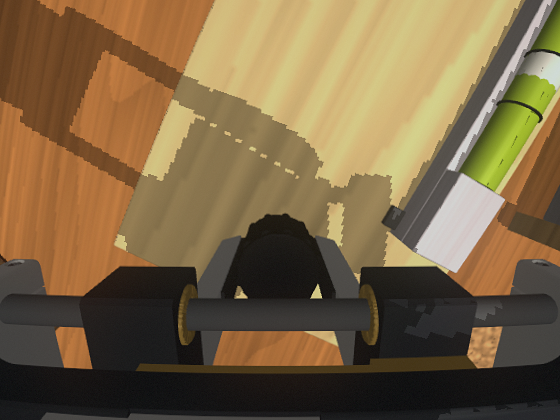

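View pics/t6.png

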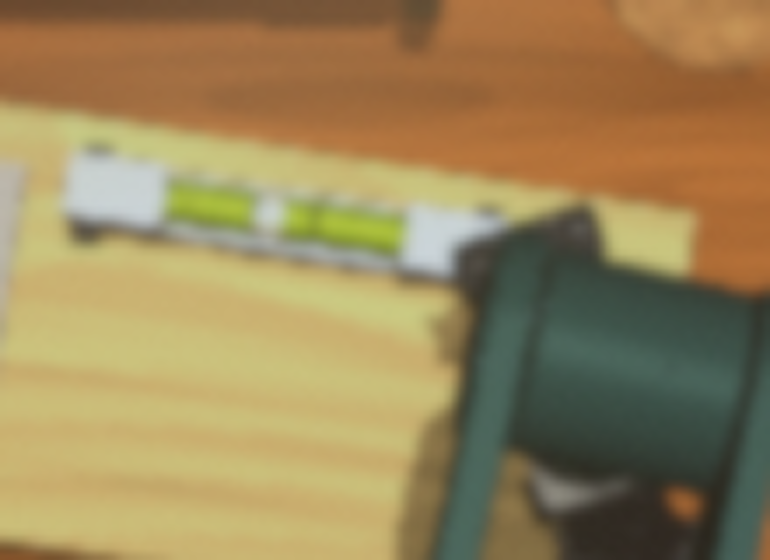

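Wrist view: rings at (545,52) and (520,107), with the bubble at about (538,65) near the far ring. I make that −8 to −9 mm. The top view agrees, so about 0.42 rad more is needed.

Run:
```python
from h import *
y,p=json.load(open("st.json"))
turn(y,1.48,0.14,p)
im=optics.read_camera("wrist"); cv2.imwrite("pics/w7.png",im["pixels"][:220,300:])
im=optics.read_camera("top"); cv2.imwrite("pics/t7.png",cv2.resize(im["pixels"][150:190,235:295],None,fx=13,fy=13,interpolation=cv2.INTER_CUBIC))
im=optics.read_camera("scene"); cv2.imwrite("pics/s7.png",cv2.resize(im["pixels"][210:280,230:310],None,fx=8,fy=8,interpolation=cv2.INTER_CUBIC))
```

```text
1.76 [-1.2  0.2 17.7] Mz -0.096 [ 0.5741 -0.0681  0.0982] 25.05
1.62 [-0.7  0.3 16.3] Mz -0.085 [ 0.574  -0.0681  0.0986] 25.31
1.48 [-1.5 -0.3 17.5] Mz -0.056 [ 0.5739 -0.068   0.0989] 25.57
```

View pics/w7.png

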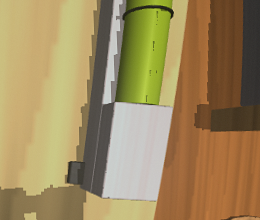

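View pics/t7.png

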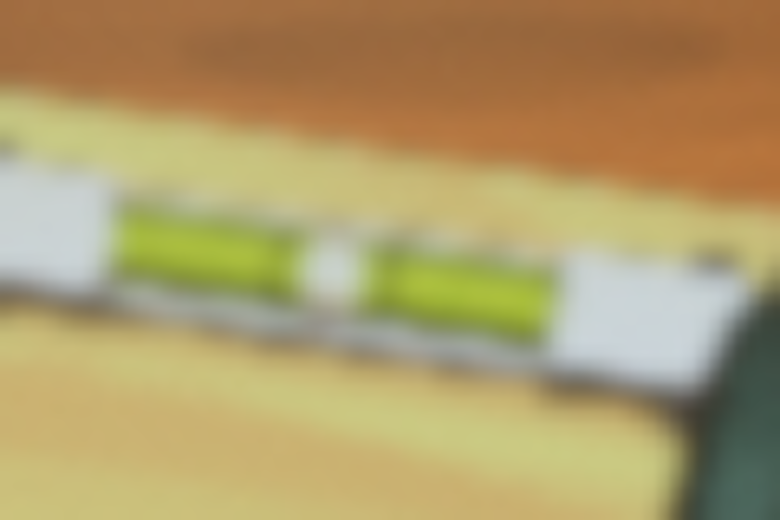

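View pics/s7.png

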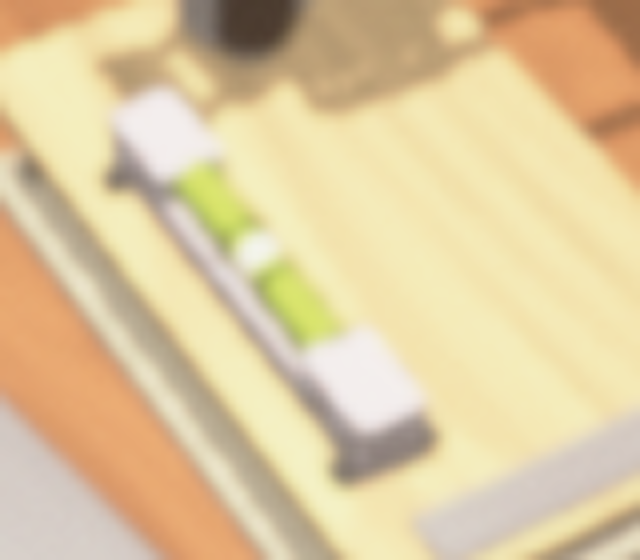

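Top crop (shown enlarged): the green of the vial runs from x = 115 to 553 (mid 334), with the bubble at about 335. The scene view also looks centred. I'll confirm this numerically and check that it stays put.

Run:
```python
from h import *
ctrl.hold(0.5)
for n,(r0,r1,c0,c1) in {"top":(150,190,235,282),"scene":(225,260,248,278)}.items():
    im=optics.read_camera(n); c=cv2.resize(im["pixels"][r0:r1,c0:c1],None,fx=8,fy=8,interpolation=cv2.INTER_CUBIC).astype(int)
    b,g,r=c[...,0],c[...,1],c[...,2]
    m=(g-b>75)&(g-r>10)
    nl,L,st,ce=cv2.connectedComponentsWithStats(m.astype(np.uint8))
    idx=[i for i in range(1,nl) if st[i,4]>300]; print(n,[(st[i].tolist(),np.round(ce[i],1).tolist()) for i in idx])
    yy,xx=np.nonzero(np.isin(L,idx)); P=np.c_[xx,yy].astype(float); v=np.linalg.svd(P-P.mean(0),full_matrices=False)[2][0]
    for i in idx:
        yy,xx=np.nonzero(L==i); s=(np.c_[xx,yy]-P.mean(0))@v; print("  extent",np.percentile(s,[2,98]).round(1))
print(ctrl.read_wrist_force(),ctrl.read_opening(),ctrl.read_ee_pos(),ctrl.read_time())
```

```text
top [([74, 131, 109, 48, 3813], [127.4, 155.2]), ([226, 157, 113, 48, 3904], [282.3, 179.5])]
  extent [-130.3  -27.5]
  extent [ 24.2 129.1]
scene [([37, 54, 66, 62, 1517], [68.7, 87.5]), ([121, 149, 57, 70, 1542], [146.0, 183.9])]
  extent [-96.8 -27.6]
  extent [26.2 95.2]
[-1.74587894  0.04091684 17.06625422] 0.04343533942400034 [ 0.5738821  -0.06803178  0.09893003] 26.3167
```

Run:
```python
from h import *
im=optics.read_camera("scene"); cv2.imwrite("pics/s8.png",cv2.resize(im["pixels"][120:300,150:370],None,fx=3,fy=3))
```

```text
(no output)
```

View pics/s8.png

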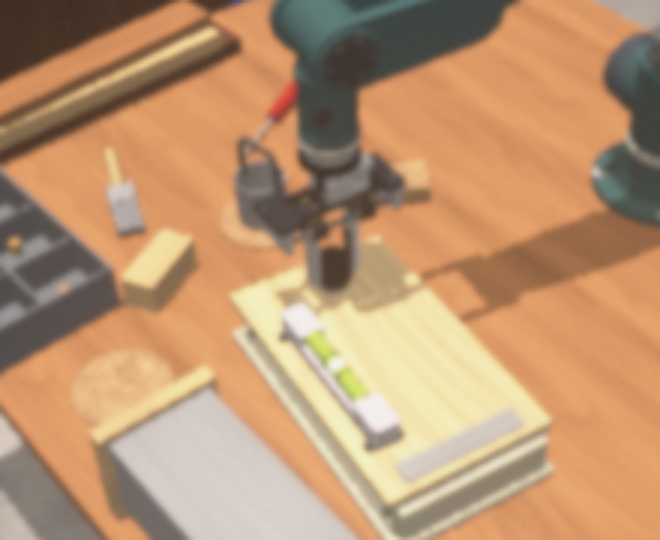

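The pot stands upright on the near mat at (258,200), the gripper holds the knob, and the bubble is centred at (337,363).

Run:
```python
from h import *
job.job_done(); print(ctrl.read_time(), ctrl.read_wrist_force())
```

```text
the job is handed in; nothing more can be done
the job is handed in; nothing more can be done
```

The job is done and handed in at about 26 s of the 54 s allowed; no verdict was reported.

- **Pot:** I lifted it by its arched handle and set it upright on the cork mat nearest the base, at about (0.51, −0.315). The last picture shows it still standing there.
- **Knob:** I gripped it and pressed it until the foot stood on its pad. I then turned it 1.32 rad clockwise under a steady push of about 16–17 N. The turning moment stayed within 0.14 N m, so it did not reach its end stop. It was still held and pressed, at about 17 N, when I handed in.
- **Bubble:** The top view puts it within about 0.5 mm of centre, and the scene view shows it symmetric. At the final angle the wrist camera could see only the near ring. It showed no bubble past that ring, which agrees with the other two.

No check failed. The 1.32 rad turn is about 0.02 rad over the stated 0.6–1.3 range.

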